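# Buff the brass strip on a floating counterbalanced lid

### The job

Take the felt buffer out of its ring stand by the handle and buff the bowed brass strip on the tester case's counterbalanced lid in one unbroken stroke, from the cross line nearer the hinge to the cross line near the free edge, pressing with a steady 7 N or so (between 5.5 and 8.5 N all the way between the lines) while the lid gives and swings under it, and pausing for at least half a second on each line at that same pressure. Then let the lid float back up gently, never letting it swing fast or knock against its stops, stand the buffer back in its ring and let go, with the lid calm; touch the case with nothing but the felt and leave the bottles alone.

Things in the scene. Friction and masses are not known exactly. Their poses are not given: they have to be found in the camera images.
- chest: The tester case: wooden box about 310 x 200 mm, fixed, with two steel hinge posts (270 mm over all, 204 mm tall). Origin on the table under the middle of the hinge axis, which is 190 mm above the table; x horizontal from the hinge to the lid's free edge, y along the hinge axis, z up. Its bowed wooden lid is 200 mm wide and reaches 345 mm from the hinge axis.
- lid (a joint): Lid angle, rad: 0 = floating at rest, grows as it is pressed down, stops at -0.2 and 0.70 (shut). Balanced by a steel weight behind the hinge. Nominal: 8.5 kg in all, inertia 0.25 kg m2, gravity stiffness 5.6 N m/rad (7 N at 295 mm from the hinge sinks it 0.37 rad), damping 0.16 N m s/rad, period 1.3 s. Real mass, and stiffness and inertia with it: 0.6 to 1.8 times that.
- strip (a point): The brass strip along the middle of the lid's bowed top, part of the lid, 60 mm wide, from x = 30 to 345 mm. Origin on the hinge axis; x along the lid to its free edge, y along the hinge axis, z out of its top. Upper face: z = 0.035 - 0.9*(x - 0.19)^2 (m), the same for all y. At lid angle q its x axis slopes upwards by 0.25 - q rad.
- mark_in (a point): Point on the strip's upper face, mid-width, at the thin cross line nearer the hinge, 110 mm from the hinge axis along the lid: the stroke starts here (dome centre within 20 mm of it along the strip).
- mark_out (a point): Point on the strip's upper face, mid-width, at the thin cross line near the free edge, 295 mm from the hinge axis along the lid: the stroke ends here (dome centre within 20 mm of it along the strip).
- buffer: The buffer, 190 g: wooden cup 72 mm across and 30 mm tall, steel neck, upright square handle 26 x 26 mm from 45 to 111 mm above the cup's underside, sides parallel to the buffer's x and y axes. A sprung felt dome hangs under the cup. Origin at the centre of the cup's underside; z up through the handle.
- grip (a point): Middle of the buffer's handle, 78 mm above the cup's underside: where to hold it.
- stand: The buffer's stand: a wooden ring fixed to the table, 84 mm outside and 58 mm inside diameter, 62 mm tall. Origin on the table at the ring's centre. The cup's underside rests on the ring's top, 62 mm above the table, with the felt dome hanging free inside.
- flacon: Bystander: amber bottle, 56 mm across, 120 mm tall; origin under its centre.
- jar: Bystander: low clear jar, 60 mm across, 70 mm tall; origin under its centre.
- tall_flacon: Bystander: slim green bottle, 48 mm across, 150 mm tall; origin under its centre.
- felt (a joint): How far the felt dome is pushed up into the cup against its spring, m: 0 = fully out, stop at 0.036. Spring 300 N/m without preload (7 N = 23 mm), damping 3 N s/m; so 300 x this is the force along the handle. The dome is a ball of 24 mm radius, friction on brass about 0.6.
- dome (a point): Centre of the felt dome (ball of 24 mm radius): 34 mm below the cup's underside when fully out, nearer by the spring's travel.
Not all that is in view belongs to the job. Leave any blue look-alike of the buffer alone.

How it is judged:
On the way, in this order (a step that is already met when the one before it is completed fails the run):
1. The felt rests on the strip at the inner line, pressing 5.5 to 8.5 N (x of dome in the frame of strip between 0.09 and 0.13 m and contact force between buffer and chest between 5.5 and 8.5 N and y of dome in the frame of strip between -0.03 and 0.03 m), for 0.4 s.
2. A third of the way, still pressing (x of dome in the frame of strip between 0.165 and 0.195 m and contact force between buffer and chest between 5.5 and 8.5 N and y of dome in the frame of strip between -0.03 and 0.03 m), for 0.1 s.
3. Two thirds of the way, still pressing (x of dome in the frame of strip between 0.225 and 0.255 m and contact force between buffer and chest between 5.5 and 8.5 N and y of dome in the frame of strip between -0.03 and 0.03 m), for 0.1 s.
4. At the outer line, still pressing 5.5 to 8.5 N (x of dome in the frame of strip between 0.275 and 0.315 m and contact force between buffer and chest between 5.5 and 8.5 N and y of dome in the frame of strip between -0.03 and 0.03 m), for 0.4 s.
At the end, for the whole second after the job is handed in: The buffer stands upright in its ring (centre within 12 mm, tilt under 0.12 rad, at rest) and the lid floats within 0.08 rad of its rest angle, moving slower than 0.2 rad/s (horizontal distance between buffer and stand below 0.012 m and z of buffer in the frame of stand below 0.068 m and angle between buffer's own z axis and vertical below 0.12 rad and linear speed of buffer below 0.03 m/s and value of joint lid between -0.08 and 0.08 rad and velocity of joint lid between -0.2 and 0.2 rad/s); the robot touches nothing.
It fails at once if Between the lines (135 to 270 mm from the hinge) the pressure of the felt low over the strip leaves 5.5 to 8.5 N (x of dome in the frame of strip between 0.135 and 0.27 m and y of dome in the frame of strip between -0.045 and 0.045 m and z of dome in the frame of strip below 0.061 m and (contact force between buffer and chest below 5.5 N or contact force between buffer and chest above 8.5 N)).
It fails at once if The buffer strikes or presses the case with more than 13 N (contact force between buffer and chest above 13 N).
It fails at once if The lid swings fast (over 0.8 rad/s) or knocks against one of its stops (velocity of joint lid above 0.8 rad/s or velocity of joint lid below -0.8 rad/s or value of joint lid above 0.685 rad or value of joint lid below -0.185 rad).
It fails at once if The arm or fingers touch the case (contact force between any of the arm, the fingers and chest above 1 N).
It fails at once if A bottle is disturbed (distance of any of flacon, jar, tall_flacon from where it was at the start of the episode above 0.02 m).
It also fails if it takes over 72 s, if anything falls off the work surface, if the arm or the gripper's body presses on something with over 40 N, if the wrist force passes 120 N, or if a joint passes its speed limit or range.

### The arm

A 6-joint arm with a two-finger parallel gripper is mounted at the origin on the work surface. World frame = base frame: x ahead of the robot, y to its left, z up, the work surface at z = 0. Lengths are in m, angles in rad, forces in N, time in s.
With the tool pointing down it reaches from about 0.375 to 0.975 m from the base axis. Payload 3.8 kg.
Tool frame: the origin (TCP) lies at the very end of the fingers, on their centre line; the grasp point (between the pads) lies 19 mm behind it; z points along the fingers, y is the line along which they close (so a half turn about z gives the same grasp; the last joint's range is limited). The gripper opens to 85 mm and grips with 20 to 120 N. Pads are 22 mm wide; open, the fingers measure 114 mm over their backs; the gripper's body (76 mm by 85 mm) begins 54 mm behind the grasp point. The pads swing forward as they close: fully open they stand 13 mm farther back than shut.
Start: joints at [-1.142, 0.264, 1.604, -0, 1.274, -0.037], TCP at [0.303, -0.603, 0.231] pointing down, gripper open.
Joint ranges: [-2.63, 2.63], [-0.94, 2.18], [0.31, 2.57], [-1.31, 4.45], [0, 2.66], [-2.55, 2.55]. Speed limits (rad/s): [2.57, 2.57, 3.14, 3.14, 3.14, 3.14].

### API

Orientations are given as a rotation vector (axis times angle).
In Python, from workcell import bot, vision gives the robot as it stands. The module is installed in compiled form; this text tells all that it offers.
- The arm moves only by the tool play_rows, never from a script. Its argument "moves" is a list that holds one entry, the list of rows, each a list of 7 numbers: the turn, a rotation vector about the tool's x, y, z as a fraction of full scale, then the shift along the tool's x, y, z as a fraction of full scale, then the finger opening in mm, from 0 to 85.4. In form: [[[ax, ay, az, x, y, z, jaw], ...]]. A call has 1 to 5 rows; each row shifts and turns the commanded pose from where the row before left it, along the tool's axes as they then stand; what a row does not reach is not made up. Full scale, the value 1, is 0.1 m for a shift and 0.5 rad for a turn. A row lasts 1/12 s, in which the tool goes at most 41.7 mm and 7.16 degrees, less where a joint would pass 70% of its speed; a pose out of reach is approached as far as the arm can. A call with a number of a shift or a turn outside -1 to 1 is refused whole. A call with a gripper value outside its range is refused whole. The fingers move at their own pace and stop on an object; "newtons" is the grip in N (left out, the last holds). Time passes only in rows, so rows that do not move let the fingers close. It gives the time, the measured TCP pose, the force, the opening and the grip force at its end, in the units of the state.
- bot.read_state(): the state, without advancing time (a new reading comes with each control period).
- vision.read_camera(name): name is "side" or "top" or "wrist"; returns a dict with "image" (480x640x3 uint8, red, green, blue), "depth" (480x640 float32, m along the optical axis (not along the pixel's ray), 0 where there is no reading), "K" (3x3 intrinsics, pixels), "R" (3x3) and "t" (3): a world point X has camera coordinates R X + t. Camera axes: x right, y down, z forward; pixel columns grow to the right and rows downward; lengths in m; the calibration is good to about 2 mm. A picture is of the moment at which its call begins.
- bot.finish_job(): hands the job in; it is judged then, once.
The state is a dict: "time": time; "q": joint angles; "joint_vel": joint speeds; "joint_torque": joint torques, N m; "tool_pos": TCP position; "tcp_rot": TCP orientation; "wrist_force": force on the tool from outside, world axes, zero at the start; "torque": the same for the moment, N m; "width": opening from 0.0 (shut) to 1.0 (fully open); "grip_force": force on a finger pad.
Only numpy, scipy, OpenCV 4.12 (cv2) and the standard library are available. Lean on these libraries where they do the work, as an engineer would, in place of code of your own. Each camera call takes 0.05 s, during which the arm holds its last target. There are 200 camera calls.

## Working session

There is one attempt and no reset: what is moved stays moved. The work goes in short steps, Python scripts to look and compute and a tool call to move; the robot and the scene stay as the last step left them, time stands still between calls to the robot, and variables do not carry over. Pictures are saved under pics/ and viewed, at most 10 in all, crops included, and the job is handed in when it is done.

Besides the shell and the picture viewer there is one more tool, called after "Emit:" as name(argument=value, ...) on one line, values as JSON. play_rows: Moves the arm, as the interface text tells. Its arguments: {"type":"object","properties":{"moves":{"type":"array","items":{"type":"array","items":{"type":"array","items":{"type":"number"}}}},"newtons":{"type":"number"}},"required":["moves"]}

```bash
mkdir -p pics; cat > look.py <<'E'
import sys,cv2,numpy as np
from workcell import bot,vision
def cap(n,tag):
    c=vision.read_camera(n); np.savez(f"pics/{tag}_{n}.npz",**c)
    return c
if __name__=="__main__":
    ims=[]
    for n in ["side","top","wrist"]:
        c=cap(n,sys.argv[1]); ims.append(c["image"][:,:,::-1])
        print(n,c["K"].round(1).tolist(),(-c["R"].T@c["t"]).round(3),c["R"][2].round(2))
    cv2.imwrite(f"pics/{sys.argv[1]}_a.png",ims[0]);cv2.imwrite(f"pics/{sys.argv[1]}_b.png",ims[1])
    print(bot.read_state())
E
python3 look.py s0
```

```text
side [[574.1, 0.0, 310.2], [0.0, 574.1, 236.4], [0.0, 0.0, 1.0]] [-0.004 -1.067  1.129] [ 0.34  0.7  -0.64]
top [[577.3, 0.0, 311.3], [0.0, 577.3, 240.6], [0.0, 0.0, 1.0]] [ 0.359 -0.023  1.44 ] [ 0.12 -0.   -0.99]
wrist [[333.5, 0.0, 320.7], [0.0, 333.5, 240.6], [0.0, 0.0, 1.0]] [ 0.362 -0.574  0.373] [-0.23 -0.11 -0.97]
{'time': 0.15, 'q': array([-1.14191100e+00,  2.64613295e-01,  1.60505697e+00,  1.15261558e-05,
        1.27370713e+00, -3.68894466e-02]), 'joint_vel': array([ 0.00088171, -0.00250124, -0.00202778,  0.00143733,  0.00016397,
       -0.00119841]), 'joint_torque': array([-3.24202711e-04, -5.15905023e+01, -3.67960060e+01, -1.46688367e-04,
        8.10219906e-03,  3.37612323e-05]), 'tool_pos': array([ 0.30292502, -0.60257498,  0.23022746]), 'tcp_rot': array([-3.05507825e+00, -7.24631953e-01,  5.28689724e-04]), 'wrist_force': array([ 0.58277008, -0.06141159, -0.43651538]), 'torque': array([ 0.02768953, -0.02496006,  0.00198408]), 'grip_force': 0.0, 'width': 0.9982718200019306}
```

View pics/s0_a.png

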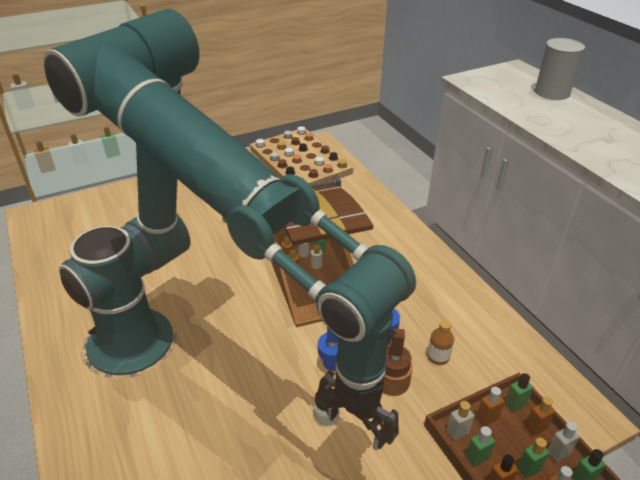

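View pics/s0_b.png

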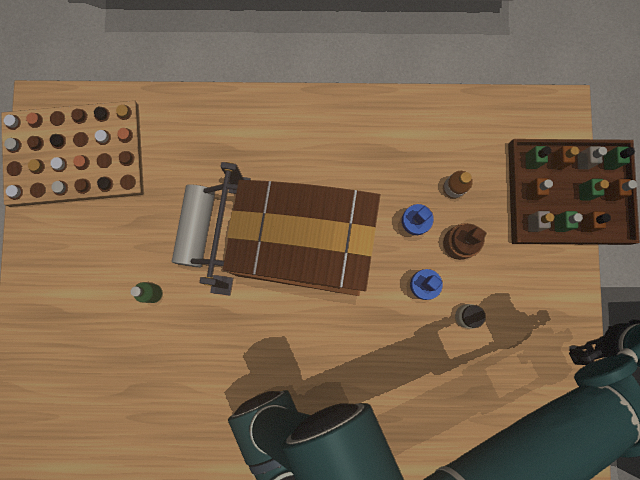

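```bash
cat > m.py <<'E'
import numpy as np,cv2
def cloud(f):
    c=np.load(f);d=c["depth"];v,u=np.mgrid[:480,:640]
    P=np.stack([(u-c["K"][0,2])/c["K"][0,0]*d,(v-c["K"][1,2])/c["K"][1,1]*d,d],-1)
    return c["image"],(P-c["t"])@c["R"]
E
python3 - <<'E'
import numpy as np,cv2
from m import cloud
im,X=cloud("pics/s0_top.npz")
def box(u0,u1,v0,v1):
    m=np.zeros(X.shape[:2],bool);m[v0:v1,u0:u1]=1;return m
print("table z",np.median(X[300:400,30:120,2]))
# buffer
b=box(435,500,212,270)
z=X[...,2]
for lo,hi in[(.16,.19),(.085,.1),(.055,.07),(.04,.2)]:
    m=b&(z>lo)&(z<hi); P=X[m]
    if len(P)>5:
        r=cv2.minAreaRect((P[:,:2]*1000).astype(np.float32)); cc=cv2.minEnclosingCircle((P[:,:2]*1000).astype(np.float32))
        print(lo,len(P),"medz",np.median(P[:,2]).round(4),"rect",np.round(r[0],1),np.round(r[1],1),round(r[2],1),"circ",np.round(cc[0],1),round(cc[1],1))
# strip
hsv=cv2.cvtColor(im,cv2.COLOR_RGB2HSV)
reg=box(222,385,178,298)&(z>.15)
P=X[reg];print("lid n",len(P))
s=reg&(hsv[...,0]>17)&(hsv[...,0]<28)&(hsv[...,1]>100)&(hsv[...,2]>110)
S=X[s];r=cv2.minAreaRect((S[:,:2]*1000).astype(np.float32));print("strip",len(S),r)
rl=cv2.minAreaRect((P[:,:2]*1000).astype(np.float32));print("lid rect",rl)
# lines
l=reg&(hsv[...,1]<60)&(hsv[...,2]>110)
n,lab,st,ce=cv2.connectedComponentsWithStats(l.astype(np.uint8))
for i in range(1,n):
    if st[i,4]>30:
        Q=X[lab==i];f=cv2.fitLine((Q[:,:2]*1000).astype(np.float32),cv2.DIST_L2,0,.01,.01).ravel();print("line",st[i],Q.mean(0).round(4),f.round(3),Q.min(0).round(3),Q.max(0).round(3))
# posts
for nm,bb in{"p1":box(215,245,160,195),"p2":box(198,236,272,298)}.items():
    m=bb&(z>.19)&(z<.215);Q=X[m];print(nm,len(Q),Q.mean(0).round(4),Q.min(0).round(3),Q.max(0).round(3))
# bystanders
for nm,bb in{"green":box(128,166,278,306),"amber":box(438,478,165,202),"jar":box(450,490,300,332),"blue1":box(398,440,200,240),"blue2":box(405,448,265,303)}.items():
    m=bb&(z>.02);Q=X[m];print(nm,len(Q),Q.mean(0).round(3),"top",Q[:,2].max().round(3),Q[Q[:,2]>Q[:,2].max()-.008].mean(0).round(3))
E
```

```text
table z -1.1581600344229744e-05
0.16 153 medz 0.1713 rect [ 530.6 -397.7] [25.6 27.9] 57.9 circ [ 529.9 -396.3] 16.8
0.085 484 medz 0.0908 rect [ 528.8 -394.9] [70.3 67.7] 33.6 circ [ 529.6 -396.9] 36.5
0.055 197 medz 0.0607 rect [ 525.6 -386.7] [82.9 63.3] 21.5 circ [ 529.7 -396.2] 42.1
0.04 1057 medz 0.0904 rect [ 527.5 -393. ] [82.8 75.5] 27.6 circ [ 529.7 -395.9] 42.3
lid n 14187
strip 1535 ((457.872802734375, 10.641708374023438), (305.4541931152344, 185.6616973876953), 81.36356353759766)
lid rect ((495.9993896484375, 22.327377319335938), (340.8843994140625, 257.1524963378906), 81.19512176513672)
line [264 181   7  32  55] [0.5965 0.0689 0.2421] [ 9.8900e-01 -1.5000e-01  5.9655e+02  6.8878e+01] [0.563 0.063 0.238] [0.63  0.075 0.248]
line [350 190   7  33  77] [ 0.5707 -0.1097  0.2838] [ 9.89000e-01 -1.49000e-01  5.70725e+02 -1.09658e+02] [ 0.537 -0.116  0.278] [ 0.604 -0.103  0.29 ]
line [253 242   8  32  59] [0.4671 0.0885 0.2426] [ 9.88000e-01 -1.53000e-01  4.67051e+02  8.84870e+01] [0.435 0.082 0.237] [0.5   0.095 0.248]
line [340 253   8  34  80] [ 0.4401 -0.0899  0.2834] [ 9.88000e-01 -1.53000e-01  4.40095e+02 -8.99210e+01] [ 0.408 -0.097  0.278] [ 0.474 -0.083  0.288]
p1 402 [0.6432 0.1509 0.2008] [0.608 0.121 0.19 ] [0.683 0.176 0.215]
p2 149 [0.4229 0.1952 0.2008] [0.411 0.178 0.191] [0.44  0.214 0.21 ]
green 499 [0.398 0.351 0.117] top 1.44 [ 0.359 -0.023  1.44 ]
amber 562 [ 0.662 -0.375  0.09 ] top 1.44 [ 0.359 -0.023  1.44 ]
jar 577 [ 0.348 -0.403  0.068] top 1.44 [ 0.359 -0.023  1.44 ]
blue1 775 [ 0.57  -0.27   0.121] top 1.44 [ 0.359 -0.023  1.44 ]
blue2 804 [ 0.42  -0.289  0.114] top 1.44 [ 0.359 -0.023  1.44 ]
```

Emit:
play_rows(moves=[[[0,0,-0.218,0,0,-0.1,85],[0,0,-0.218,0,0,-0.1,85],[0,0,-0.218,0,0,0,85],[0,0,-0.218,0,0,0,85],[0,0,-0.218,0,0,0,85]]], newtons=100)

```text
time: 0.57
tool_pos: [0.3031, -0.603, 0.2512]
tcp_rot: [-2.745, -1.528, -0.0]
wrist_force: [0.1, 0.7, 0.2]
width: 0.992
grip_force: 0.0
```

Emit:
play_rows(moves=[[[0,0,0,0.29,0.08,0,85],[0,0,0,0.29,0.08,0,85],[0,0,0,0.29,0.08,0,85],[0,0,0,0.29,0.08,0,85],[0,0,0,0.29,0.08,0,85]]])

```text
time: 0.98
tool_pos: [0.4147, -0.5003, 0.2508]
tcp_rot: [-2.748, -1.52, 0.0]
wrist_force: [0.5, 0.1, 0.6]
width: 0.994
grip_force: 0.0
```

Emit:
play_rows(moves=[[[0,0,0,0.29,0.08,0,85],[0,0,0,0.29,0.08,0,85],[0,0,0,0.29,0.08,0,85],[0,0,0,0.29,0.08,0,85],[0,0,0,0,0,0,85]]])

```text
time: 1.4
tool_pos: [0.5064, -0.4161, 0.2508]
tcp_rot: [-2.744, -1.526, -0.004]
wrist_force: [-0.3, 0.2, -0.3]
width: 0.997
grip_force: 0.0
```

```bash
cat > rel.py <<'E'
# tool-frame move (fractions) from the present pose to pos / tool-y heading psi (rad) / tilt about tool y
import sys,numpy as np
from scipy.spatial.transform import Rotation as Ro
from workcell import bot
def tool(psi,tilt=0):
    y=np.array([np.cos(psi),np.sin(psi),0]);z=np.array([0,0,-1.]);x=np.cross(y,z)
    return Ro.from_matrix(np.c_[x,y,z])*Ro.from_rotvec([0,tilt,0])
def delta(p,R,s=None):
    s=s or bot.read_state();T=Ro.from_rotvec(s["tcp_rot"])
    return (T.inv()*R).as_rotvec()/.5,T.inv().apply(np.array(p)-s["tool_pos"])/.1
E
python3 - <<'E'
from rel import *
from look import cap
from m import cloud
import cv2
s=bot.read_state();print(s["tool_pos"],s["time"],s["wrist_force"])
cap("wrist","w1");im,X=cloud("pics/w1_wrist.npz");z=X[...,2]
near=np.hypot(X[...,0]-.53,X[...,1]+.397)<.06
for lo,hi in[(.155,.19),(.08,.1),(.055,.07)]:
    P=X[near&(z>lo)&(z<hi)]
    if len(P)>20:
        q=(P[:,:2]*1000).astype(np.float32);print(lo,len(P),np.median(P[:,2]),cv2.minAreaRect(q),cv2.minEnclosingCircle(q))
print(delta([.530,-.3968,.119],tool(np.radians(-32.1))))
E
```

```text
[ 0.5063592  -0.41608814  0.25079435] 1.4 [-0.29031689  0.20634528 -0.34375803]
0.155 1517 0.17324189744887677 ((531.182861328125, -399.4932556152344), (26.32522964477539, 25.817609786987305), 57.680625915527344) ((530.9427490234375, -399.1536560058594), 16.826446533203125)
0.08 3213 0.09254854203620988 ((530.619384765625, -399.553466796875), (70.61935424804688, 70.80181884765625), 58.13596725463867) ((531.0269775390625, -399.6753234863281), 35.96279525756836)
0.055 726 0.06228723552500326 ((533.3973999023438, -389.97003173828125), (63.648433685302734, 83.93511199951172), 75.14271545410156) ((530.9515991210938, -399.199462890625), 41.97021484375)
(array([-0.00139136, -0.00133679,  0.00841743]), array([0.31290532, 0.10556754, 1.31786374]))
```

Emit:
play_rows(moves=[[[0,0,0,0.15,0.06,0,85],[0,0,0,0.153,0.061,0,85],[0,0,0,0,0,0.25,85],[0,0,0,0,0,0.25,85],[0,0,0,0,0,0.25,85]]])

```text
time: 1.87
tool_pos: [0.5301, -0.4012, 0.1762]
tcp_rot: [2.747, 1.52, 0.001]
wrist_force: [0.7, 0.0, -0.6]
width: 1.002
grip_force: 0.0
```

Emit:
play_rows(moves=[[[0,0,0,0,0,0.25,85],[0,0,0,0,0,0.2,85],[0,0,0,0,0,0.1,85],[0,0,0,0,0,0.02,85],[0,0,0,0,0,0,85]]])

```text
time: 2.28
tool_pos: [0.529, -0.4008, 0.1187]
tcp_rot: [-2.748, -1.52, 0.001]
wrist_force: [0.1, 0.3, 0.6]
width: 0.995
grip_force: 0.0
```

Emit:
play_rows(moves=[[[0,0,0,0,0,0,20],[0,0,0,0,0,0,20],[0,0,0,0,0,0,20],[0,0,0,0,0,0,20],[0,0,0,0,0,0,20]]], newtons=100)

```text
time: 2.7
tool_pos: [0.5295, -0.4013, 0.1204]
tcp_rot: [2.748, 1.52, 0.001]
wrist_force: [-5.3, 0.6, 29.1]
width: 0.293
grip_force: 60.9
```

Emit:
play_rows(moves=[[[0,0,0,0,0,0,20],[0,0,0,0,0,0,20],[0,0,0,0,0,0,20],[0,0,0,0,0,0,20],[0,0,0,0,0,0,20]]])

```text
time: 3.12
tool_pos: [0.5296, -0.4014, 0.1205]
tcp_rot: [2.747, 1.52, 0.001]
wrist_force: [-1.4, -0.2, 5.9]
width: 0.291
grip_force: 98.5
```

Emit:
play_rows(moves=[[[0,0,0,0,0,-0.03,20],[0,0,0,0,0,-0.1,20],[0,0,0,0,0,-0.2,20],[0,0,0,0,0,-0.3,20],[0,0,0,0,0,-0.3,20]]])

```text
time: 3.53
tool_pos: [0.5279, -0.3999, 0.2113]
tcp_rot: [-2.745, -1.519, 0.003]
wrist_force: [0.4, -0.0, -0.9]
width: 0.294
grip_force: 98.2
```

Emit:
play_rows(moves=[[[0,0,-0.2,0,0,-0.35,20],[0,0,-0.2,0,0,-0.35,20],[0,0,-0.2,0,0,-0.35,20],[0,0,-0.22,0,0,-0.35,20],[0,0,0,0,0,-0.35,20]]])

```text
time: 3.95
tool_pos: [0.5286, -0.4004, 0.3887]
tcp_rot: [-2.376, -2.054, 0.0]
wrist_force: [0.7, -0.2, -2.3]
width: 0.289
grip_force: 98.3
```

Emit:
play_rows(moves=[[[0,0,0,0,0,-0.2,20],[0,0,0,0,0,-0.2,20],[0,0,0,0,0,0,20],[0,0,0,0,0,0,20],[0,0,0,0,0,0,20]]])

```text
time: 4.37
tool_pos: [0.5287, -0.4006, 0.4252]
tcp_rot: [-2.379, -2.047, 0.001]
wrist_force: [0.7, 0.2, -1.6]
width: 0.292
grip_force: 98.5
```

```bash
cat > plan.py <<'E'
import numpy as np
from rel import *
H=np.array([.547,.177,.19]);U=np.array([-.150,-.989,0]);U/=np.linalg.norm(U);V=np.array([-U[1],U[0],0]);PSI=np.arctan2(V[1],V[0])
HH=.0585;OX=.003   # TCP above cup underside; buffer offset along tool x from TCP
zs=lambda x:.035-.9*(x-.19)**2
def geo(xd):  # contact x and normal (strip frame) for dome-centre x
    x=xd
    for _ in range(20):
        n=np.array([1.8*(x-.19),1.]);n/=np.linalg.norm(n);x=xd-.024*n[0]
    return x,n
def pose(xd,q,d,lean=0.):  # TCP position and tilt; d = felt travel (negative: gap), lean: extra handle tilt to hinge vs normal
    x,n=geo(xd);s=.25-q;D=np.array([x,zs(x)])+.024*n
    rot=lambda a,v:np.array([np.cos(a)*v[0]-np.sin(a)*v[1],np.sin(a)*v[0]+np.cos(a)*v[1]])
    nw=rot(s,n);a=np.arctan2(-nw[0],nw[1])+lean  # handle lean toward hinge
    h=np.array([-np.sin(a),np.cos(a)]);tx=np.array([-np.cos(a),-np.sin(a)])  # tool x (toward hinge) in u,z
    T=rot(s,D)+(.034+HH-d)*h-OX*tx
    return H+U*T[0]+np.array([0,0,T[1]]),-a
def row(A,B):  # tool-frame fractions from pose A to B: ay, x, z
    R=tool(PSI,A[1]);dp=R.inv().apply(B[0]-A[0])/.1
    return (B[1]-A[1])/.5,dp[0],dp[2]
def qeq(xd,N,K,mu=.6):  # lid equilibrium for normal force N with friction mu (sliding outward)
    x,n=geo(xd);z=zs(x);t=np.array([n[1],-n[0]])
    f=-N*n+mu*N*t;tau=-(x*f[1]-z*f[0])   # push-down moment
    return np.arcsin(min(1,tau/K))
E
python3 - <<'E'
from plan import *
s=bot.read_state();print(s["tool_pos"],s["wrist_force"],s["width"])
for d in(-.05,-.01):
    p,th=pose(.11,0,d);print(p.round(4),th);print(delta(p,tool(PSI,th)))
for x,N,K in[(.11,6.5,3.4),(.11,6.5,5.6),(.11,6.5,10),(.295,6.5,3.4),(.295,6.5,5.6),(.295,6.5,10)]:
    q=qeq(x,N,K);print(x,K,q,pose(x,q,N/300))
from look import cap
import cv2
cv2.imwrite("pics/g1.png",cap("side","g1")["image"][:,:,::-1])
E
```

```text
[ 0.52870204 -0.4005622   0.42522447] [ 0.68858929  0.18743452 -1.63644126] 0.2917536189565617
[0.5407 0.1352 0.4021] -0.3872227230831199
(array([-0.00473521, -0.77743809,  0.00208939]), array([ 5.31461831, -0.68156348,  0.24079496]))
[0.5384 0.1202 0.3651] -0.3872227230831199
(array([-0.00473521, -0.77743809,  0.00208939]), array([ 5.16301665, -0.68072031,  0.61095199]))
0.11 3.4 0.240592597438976 (array([0.53168814, 0.07604382, 0.31502142]), np.float64(-0.14663012564414388))
0.11 5.6 0.14517834955882078 (array([0.53354384, 0.08827908, 0.32418081]), np.float64(-0.2420443735242991))
0.11 10 0.0811034711306646 (array([0.53485982, 0.09695573, 0.32965132]), np.float64(-0.3061192519524553))
0.295 3.4 0.6773548768637256 (array([ 0.49724094, -0.15107809,  0.16924908]), np.float64(0.6067006601197934))
0.295 5.6 0.39035539855910895 (array([ 0.49839536, -0.14346656,  0.26403088]), np.float64(0.3197011818151767))
0.295 10 0.2147360801126641 (array([ 0.50108255, -0.12574904,  0.31952377]), np.float64(0.1440818633687318))
```

View pics/g1.png

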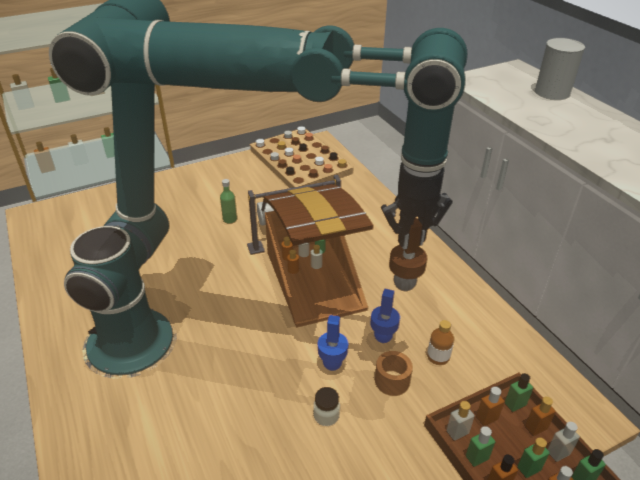

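Emit:
play_rows(moves=[[[0,0,0,0.2,-0.025,-0.05,20],[0,0,0,0.36,-0.046,-0.05,20],[0,0,0,0.36,-0.046,0,20],[0,0,0,0.36,-0.046,0,20],[0,0,0,0.36,-0.046,0,20]]])

```text
time: 4.83
tool_pos: [0.5321, -0.2334, 0.4352]
tcp_rot: [-2.38, -2.046, 0.001]
wrist_force: [0.6, -0.0, -1.6]
width: 0.296
grip_force: 98.4
```

Emit:
play_rows(moves=[[[0,0,0,0.36,-0.046,0,20],[0,0,0,0.36,-0.046,0,20],[0,0,0,0.36,-0.046,0,20],[0,0,0,0.36,-0.046,0,20],[0,0,0,0.36,-0.046,0,20]]])

```text
time: 5.25
tool_pos: [0.5359, -0.0519, 0.4354]
tcp_rot: [-2.38, -2.047, 0.003]
wrist_force: [1.4, 0.0, 0.1]
width: 0.291
grip_force: 98.4
```

Emit:
play_rows(moves=[[[0,0,0,0.36,-0.046,0,20],[0,0,0,0.36,-0.046,0.06,20],[0,0,0,0.36,-0.046,0.06,20],[0,0,0,0.36,-0.046,0.06,20],[0,0,0,0.3,-0.04,0.06,20]]])

```text
time: 5.67
tool_pos: [0.5394, 0.124, 0.4111]
tcp_rot: [-2.379, -2.049, 0.003]
wrist_force: [-0.5, 0.0, -1.6]
width: 0.293
grip_force: 98.4
```

Emit:
play_rows(moves=[[[0,-0.1,0,0,0,0,20],[0,-0.16,0,0,0,0,20],[0,-0.16,0,0,0,0,20],[0,-0.16,0,0,0,0,20],[0,-0.1,0,0,0,0,20]]])

```text
time: 6.08
tool_pos: [0.5399, 0.1224, 0.4112]
tcp_rot: [2.192, 1.89, -0.384]
wrist_force: [-0.0, -0.5, -2.5]
width: 0.295
grip_force: 98.4
```

Emit:
play_rows(moves=[[[0,-0.1,0,0,0,0,20],[0,0,0,0,0,0,20],[0,0,0,0,0,0,20],[0,0,0,0,0,0,20]]])

```text
time: 6.42
tool_pos: [0.5406, 0.1212, 0.4125]
tcp_rot: [2.166, 1.864, -0.428]
wrist_force: [0.2, 0.2, -1.8]
width: 0.293
grip_force: 98.4
```

```bash
cat > frc.py <<'E'
from plan import *
from workcell import vision
def avg(n):
    f=[];p=[];r=[]
    for i in range(n):
        vision.read_camera("wrist");s=bot.read_state();f.append(s["wrist_force"]);p.append(s["tool_pos"]);r.append(s["tcp_rot"])
    return s["time"],np.mean(f,0),np.std(f,0)/n**.5,np.mean(p,0),np.mean([Ro.from_rotvec(x).as_matrix() for x in r],0)
E
python3 - <<'E'
from frc import *
t,f,e,p,R=avg(10);print(t,f,e,p,R.round(4).tolist())
P,th=pose(.11,0,-.01);print(delta(P,tool(PSI,th)))
E
```

```text
6.9167 [ 0.10479312  0.03859778 -1.60680631] [0.14713127 0.16421541 0.15977425] [0.54094751 0.12068742 0.41359338] [[0.1392, 0.9886, -0.0566], [0.9147, -0.1502, -0.3753], [-0.3795, 0.0005, -0.9252]]
(array([ 6.64059862e-04,  4.96313170e-03, -5.98655893e-05]), array([ 0.17374503, -0.02526642,  0.45176575]))
```

Emit:
play_rows(moves=[[[0,0,0,0.034,-0.005,0.09,20],[0,0.005,0,0.035,-0.005,0.09,20],[0,0,0,0.035,-0.005,0.09,20],[0,0,0,0.035,-0.005,0.09,20],[0,0,0,0.035,-0.005,0.09,20]]])

```text
time: 7.33
tool_pos: [0.5379, 0.1205, 0.3632]
tcp_rot: [2.167, 1.865, -0.427]
wrist_force: [0.2, -0.1, -2.0]
width: 0.292
grip_force: 98.4
```

```bash
python3 - <<'E'
from frc import *
s=bot.read_state();print(s["tool_pos"])
A=pose(.11,0,-.01);print(delta(A[0],tool(PSI,A[1])))
A=pose(.11,0,-.01)
for N in(0,2,4,5,6,7):
    B=pose(.11,qeq(.11,N,5.6,0),N/300);print(N,np.round(row(A,B),4),B[0].round(4),round(B[1],4));A=B
E
```

```text
[0.53794014 0.12046603 0.36321602]
(array([-0.00209231,  0.00199703,  0.0021104 ]), array([-0.00859574,  0.00477319, -0.01655763]))
0 [ 0.  -0.   0.1] [0.5378 0.1165 0.3558] -0.3872
2 [ 0.0831 -0.0504  0.1173] [0.5365 0.1075 0.3469] -0.3457
4 [ 0.0832 -0.0477  0.1173] [0.5352 0.0991 0.3374] -0.3041
5 [ 0.0417 -0.0235  0.0585] [0.5346 0.0952 0.3326] -0.2832
6 [ 0.0418 -0.0228  0.0585] [0.534  0.0914 0.3276] -0.2623
7 [ 0.0419 -0.0222  0.0586] [0.5335 0.0878 0.3225] -0.2414
```

Emit:
play_rows(moves=[[[0,0,0,0,0,0.02,20],[0,0,0,0,0,0.02,20],[0,0,0,0,0,0.02,20],[0,0,0,0,0,0.02,20],[0,0,0,0,0,0.02,20]]])

```text
time: 7.75
tool_pos: [0.5381, 0.1168, 0.3563]
tcp_rot: [2.167, 1.864, -0.424]
wrist_force: [-0.1, 0.7, -2.3]
width: 0.292
grip_force: 98.4
```

Emit:
play_rows(moves=[[[0,0.017,0,-0.01,0,0.024,20],[0,0.017,0,-0.01,0,0.024,20],[0,0.017,0,-0.01,0,0.024,20],[0,0.017,0,-0.01,0,0.024,20],[0,0.017,0,-0.01,0,0.024,20]]])

```text
time: 8.17
tool_pos: [0.5367, 0.1078, 0.3468]
tcp_rot: [2.193, 1.886, -0.38]
wrist_force: [0.1, 0.6, 0.1]
width: 0.294
grip_force: 98.6
```

Emit:
play_rows(moves=[[[0,0.017,0,-0.01,0,0.024,20],[0,0.017,0,-0.01,0,0.024,20],[0,0.017,0,-0.01,0,0.024,20],[0,0.017,0,-0.01,0,0.024,20],[0,0.017,0,-0.01,0,0.024,20]]])

```text
time: 8.58
tool_pos: [0.5353, 0.0991, 0.3368]
tcp_rot: [2.218, 1.908, -0.337]
wrist_force: [0.4, -0.7, 0.6]
width: 0.288
grip_force: 98.8
```

```bash
python3 - <<'E'
from frc import *
t,f,e,p,R=avg(16);F=f-[0.1,0.03,-1.75]
print(t,F,e,np.linalg.norm(F),"tool frame",R.T@F,p,R[:,2])
A=pose(.11,qeq(.11,4,5.6,0),4/300);print(A,delta(A[0],tool(PSI,A[1])))
E
```

```text
9.3833 [0.52470862 0.02408644 3.93218128] [0.09894481 0.1028511  0.16767641] 3.967108385138977 tool frame [-1.07378838  0.51696093 -3.78387063] [0.53533193 0.09934729 0.33683447] [-0.04409638 -0.29462835 -0.95459392]
(array([0.53519105, 0.09913963, 0.33743608]), np.float64(-0.3040688685577485)) (array([ 0.00093549, -0.00303437,  0.0010625 ]), array([-0.00499711, -0.00071353, -0.00573494]))
```

Emit:
play_rows(moves=[[[0,0.021,0,-0.012,0,0.03,20],[0,0.021,0,-0.012,0,0.03,20],[0,0.021,0,-0.012,0,0.03,20],[0,0.021,0,-0.012,0,0.03,20],[0,0.021,0,-0.012,0,0.03,20]]])

```text
time: 9.8
tool_pos: [0.5338, 0.0896, 0.3239]
tcp_rot: [2.249, 1.934, -0.28]
wrist_force: [0.2, 1.8, 3.6]
width: 0.29
grip_force: 99.1
```

```bash
python3 - <<'E'
from frc import *
from m import cloud
from look import cap
import cv2
t,f,e,p,R=avg(20);F=f-[0.1,0.03,-1.75]
print(t,F,e,np.linalg.norm(F),"tool frame",R.T@F,p,R[:,2])
for K in(4,5,5.6,6.5):
  for N in(6,6.5):
    A=pose(.11,qeq(.11,N,K,0),N/300);print(K,N,A[0],delta(A[0],tool(PSI,A[1])))
im,X=cloud("pics/g1_side.npz")
for n in("side","top"):
    c=cap(n,"c1");cv2.imwrite(f"pics/c1_{n}.png",c["image"][:,:,::-1])
E
```

```text
10.8 [1.17404192 1.70496384 5.3091899 ] [0.11129022 0.1349108  0.17002174] 5.6984887074011725 tool frame [ 0.49199764  0.9070666  -5.6042778 ] [0.53376907 0.08966594 0.32398803] [-0.03673659 -0.24430483 -0.96900218]
4 6 [0.53299616 0.08466803 0.323045  ] (array([0.0005452 , 0.0762132 , 0.00112786]), array([-0.04653789, -0.00015525,  0.02089656]))
4 6.5 [0.53265386 0.08241111 0.32001573] (array([0.00053688, 0.10577585, 0.00113193]), array([-0.06116055, -0.00017333,  0.05589524]))
5 6 [0.53370949 0.08937124 0.32626018] (array([0.000565  , 0.00556461, 0.00111799]), array([-0.00840164, -0.00012179, -0.02202511]))
5 6.5 [0.53341196 0.08740952 0.32358844] (array([0.00055843, 0.02907064, 0.0011213 ]), array([-0.02101601, -0.00013756,  0.00877072]))
5.6 6 [0.53401917 0.09141307 0.32758142] (array([ 0.00057342, -0.02460079,  0.00111371]), array([ 0.00833909, -0.00010736, -0.03993631]))
5.6 6.5 [0.53374159 0.08958286 0.32505339] (array([ 0.00056758, -0.00365908,  0.00111669]), array([-0.00334201, -0.00012212, -0.01086195]))
6.5 6 [0.53437942 0.09378834 0.32906406] (array([ 0.00058309, -0.05933662,  0.00110872]), array([ 2.79482740e-02, -9.06550128e-05, -6.02457325e-02]))
6.5 6.5 [0.53412541 0.09211354 0.32669489] (array([ 0.00057808, -0.04133425,  0.00111131]), array([ 0.01739705, -0.00010424, -0.03309947]))
```

View pics/c1_side.png

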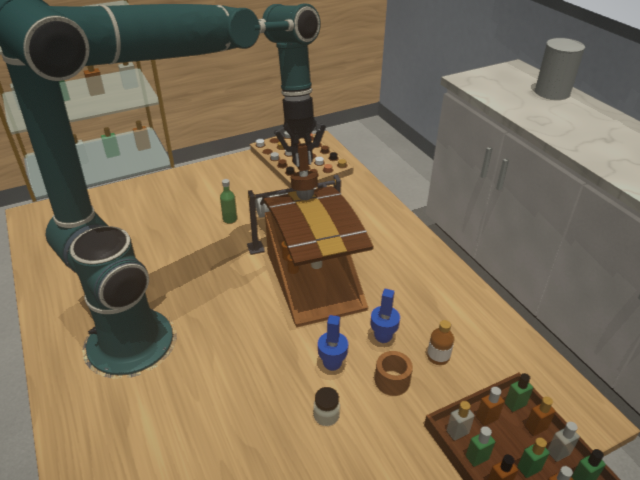

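```bash
cat > lidq.py <<'E'
from plan import *
from m import cloud
from scipy.optimize import least_squares
def lidq(f,lo=.2,hi=.33):
    im,X=cloud(f);P=X.reshape(-1,3)-H;a=P@U;b=P@V;c=P[:,2]
    m=(a>lo)&(a<hi)&(np.abs(b)<.09)&(c>-.12)&(c<.12)
    a,c=a[m],c[m]
    def res(q):
        s=.25-q[0];x=a*np.cos(s)+c*np.sin(s);z=-a*np.sin(s)+c*np.cos(s);return z-zs(x)-q[1]
    r=least_squares(lambda q:res([q[0],0]),[0.1],loss="soft_l1",f_scale=.002);r2=least_squares(res,[.1,0],loss="soft_l1",f_scale=.002);return r.x[0],r2.x,len(a),np.median(np.abs(r.fun))
if __name__=="__main__":
    for f in sys.argv[1:]:print(f,lidq(f"pics/{f}.npz"))
E
python3 lidq.py s0_top g1_side c1_side c1_top
```

```text
s0_top (np.float64(0.01313477819879703), array([ 0.00189579, -0.00315514]), 5643, np.float64(0.002090198924191794))
g1_side (np.float64(0.015275343841884967), array([-0.00485286, -0.00576421]), 2190, np.float64(0.001971421873636329))
c1_side (np.float64(0.18331765976123066), array([ 0.16130352, -0.0060159 ]), 2568, np.float64(0.0020732399526857594))
c1_top (np.float64(0.18979320189380391), array([ 0.17709734, -0.00341484]), 5187, np.float64(0.0021530518757686204))
```

```bash
cat > st.py <<'E'
from plan import *
from scipy.optimize import brentq
def felt(p,R,q):  # felt travel and dome x (strip) from TCP pose and lid angle
    h=-R[:,2];c=p-HH*h+OX*R[:,0]
    def loc(d):
        D=c-(.034-d)*h-H;a,z=D@U,D[2];s=.25-q
        return np.array([a*np.cos(s)+z*np.sin(s),-a*np.sin(s)+z*np.cos(s)]),D@V
    def g(d):
        (x,z),_=loc(d);xc,n=geo(x);return (z-zs(xc))*n[1]+(x-xc)*n[0]-.024
    d=brentq(g,-.03,.08);(x,z),y=loc(d);return d,x,y
E
python3 - <<'E'
from st import *
s=bot.read_state();R=Ro.from_rotvec(s["tcp_rot"]).as_matrix();print(s["time"],s["tool_pos"])
for q in(.16,.17,.18):
    d,x,y=felt(s["tool_pos"],R,q);print(q,d,300*d,x,y,"K",300*d*x/np.sin(q))
E
```

```text
10.9 [0.53376183 0.08953127 0.32381617]
0.16 0.02002813263288635 6.008439789865905 0.1087316999967525 4.068550941738689e-05 K 4.100647920686753
0.17 0.018878568913512243 5.663570674053673 0.10838795824269624 4.09138345929479e-05 K 3.6284096131139516
0.18 0.01773187818505359 5.319563455516077 0.10805552166401859 4.114158913800338e-05 K 3.2106885650866754
```

```bash
cat > stroke.py <<'E'
from plan import *
def Nx(x):return np.interp(x,[.108,.13,.2,.295],[5.7,5.9,5.9,5.5])
def mux(x):return np.interp(x,[.108,.116],[0,.6])
def st(x,K,dN=0):
    N=Nx(x)+dN;return pose(x,qeq(x,N,K,mux(x)),N/300),qeq(x,N,K,mux(x))
def xs(x0,x1,n,r=3,end=True,v0=0):
    w=np.ones(n)
    for i in range(r):
        if not v0:w[i]=(i+.5)/r
        if end:w[n-1-i]=min(w[n-1-i],(i+.5)/r)
    return x0+(x1-x0)*np.r_[0,np.cumsum(w)]/w.sum()
def show(X,K,dN=0):
    A,q=st(X[0],K,dN)
    for i,x in enumerate(X[1:]):
        B,q=st(x,K,dN);print(i,"x %.3f q %.3f"%(x,q),"row ay,x,z",np.round(np.array(row(A,B))/5,4),"TCP",B[0].round(4),"th %.3f"%B[1]);A=B
if __name__=="__main__":
    print(st(.108,3.6));show(xs(.108,.297,18),3.6)
E
python3 stroke.py
```

```text
((array([0.53322453, 0.08617376, 0.32292977]), np.float64(-0.20848936127809695)), np.float64(0.18212212710068082))
0 x 0.110 q 0.190 row ay,x,z [ 0.0044 -0.0064  0.0019] TCP [0.5327 0.0829 0.3226] th -0.198
1 x 0.116 q 0.213 row ay,x,z [ 0.0135 -0.0193  0.0064] TCP [0.5312 0.0729 0.3214] th -0.164
2 x 0.127 q 0.235 row ay,x,z [ 0.0161 -0.0287  0.0071] TCP [0.529  0.0583 0.3202] th -0.124
3 x 0.140 q 0.259 row ay,x,z [ 0.0182 -0.0338  0.0079] TCP [0.5264 0.0412 0.3184] th -0.078
4 x 0.152 q 0.282 row ay,x,z [ 0.0179 -0.0337  0.0079] TCP [0.5238 0.0243 0.3158] th -0.033
5 x 0.165 q 0.305 row ay,x,z [ 0.018  -0.0339  0.0086] TCP [0.5213 0.0074 0.312 ] th 0.012
6 x 0.177 q 0.329 row ay,x,z [ 0.0181 -0.0341  0.0092] TCP [ 0.5187 -0.0094  0.3072] th 0.057
7 x 0.190 q 0.353 row ay,x,z [ 0.0183 -0.0344  0.0099] TCP [ 0.5162 -0.0261  0.3013] th 0.103
8 x 0.203 q 0.376 row ay,x,z [ 0.0181 -0.0344  0.0102] TCP [ 0.5137 -0.0425  0.2945] th 0.148
9 x 0.215 q 0.397 row ay,x,z [ 0.017  -0.0339  0.0092] TCP [ 0.5113 -0.0584  0.2874] th 0.190
10 x 0.228 q 0.418 row ay,x,z [ 0.0169 -0.0341  0.0096] TCP [ 0.5089 -0.0741  0.2795] th 0.233
11 x 0.240 q 0.438 row ay,x,z [ 0.0168 -0.0343  0.01  ] TCP [ 0.5066 -0.0894  0.2707] th 0.275
12 x 0.253 q 0.458 row ay,x,z [ 0.0167 -0.0345  0.0103] TCP [ 0.5043 -0.1045  0.2611] th 0.316
13 x 0.266 q 0.478 row ay,x,z [ 0.0166 -0.0347  0.0107] TCP [ 0.5021 -0.1191  0.2506] th 0.358
14 x 0.278 q 0.498 row ay,x,z [ 0.0165 -0.0349  0.011 ] TCP [ 0.4999 -0.1334  0.2393] th 0.399
15 x 0.289 q 0.515 row ay,x,z [ 0.0136 -0.0293  0.0093] TCP [ 0.4982 -0.1449  0.2293] th 0.433
16 x 0.295 q 0.524 row ay,x,z [ 0.0081 -0.0177  0.0056] TCP [ 0.4971 -0.1517  0.2231] th 0.454
17 x 0.297 q 0.529 row ay,x,z [ 0.0031 -0.0062  0.0024] TCP [ 0.4968 -0.154   0.2206] th 0.461
```

```bash
python3 - <<'E'
from plan import *
for N in(5.9,6.2):
    q=qeq(.109,N,3.6,0);A=pose(.109,q,N/300);print(N,q,A,delta(A[0],tool(PSI,A[1])))
E
```

```text
5.9 0.19016664455974702 (array([0.53287801, 0.08388904, 0.32175286]), np.float64(-0.19875083832993948)) (array([0.00037214, 0.10286771, 0.00098265]), array([-0.05022312, -0.00030871,  0.03413005]))
6.2 0.19996380127993602 (array([0.53265697, 0.08243161, 0.3198417 ]), np.float64(-0.18895368160975046)) (array([0.00036734, 0.12246202, 0.00098451]), array([-0.05977341, -0.00031775,  0.05629629]))
```

Emit:
play_rows(moves=[[[0,0.023,0,-0.0115,0,0.01,20],[0,0.023,0,-0.0115,0,0.01,20],[0,0.023,0,-0.0115,0,0.01,20],[0,0.023,0,-0.0115,0,0.01,20],[0,0.023,0,-0.0115,0,0.01,20]]])

```text
time: 11.32
tool_pos: [0.5328, 0.0829, 0.3205]
tcp_rot: [2.282, 1.962, -0.218]
wrist_force: [1.8, 1.5, 4.7]
width: 0.294
grip_force: 99.2
```

```bash
cat > chk.py <<'E'
from frc import *
from st import felt
from lidq import lidq
from look import cap
def chk(tag,n=1):
    t,f,e,p,R=avg(n) if n else (0,)*5
    s=bot.read_state();cap("top",tag);L=lidq(f"pics/{tag}_top.npz");q=(L[0]-.013+L[1][0]-.002)/2
    if not n:
        t,f,e,p,R=s["time"],s["wrist_force"],0,s["tool_pos"],Ro.from_rotvec(s["tcp_rot"]).as_matrix()
    F=f-[0.1,0.03,-1.75];d,x,y=felt(p,R,q)
    print("t %.2f |F| %.2f"%(t,np.linalg.norm(F)),"tool",(R.T@F).round(2),"q %.3f"%q,np.round(L[1],4),L[2],"axial by felt %.2f x %.4f y %.4f"%(300*d,x,y),p.round(4),"th %.3f"%np.arctan2(R[2,0],-R[2,2]))
if __name__=="__main__":chk(sys.argv[1],int(sys.argv[2]))
E
python3 chk.py c2 14
```

```text
t 12.02 |F| 6.37 tool [ 0.68  1.28 -6.21] q 0.191 [ 0.1934 -0.0029] 5170 axial by felt 6.31 x 0.1092 y 0.0000 [0.5327 0.0829 0.3204] th -0.192
```

Emit:
play_rows(moves=[[[0,0.0035,0,-0.006,0,0,20],[0,0.008,0,-0.014,0,0.001,20],[0,0.0125,0,-0.022,0,0.002,20],[0,0.0155,0,-0.028,0,0.003,20],[0,0.0165,0,-0.03,0,0.003,20]]])

```text
time: 12.48
tool_pos: [0.5308, 0.0735, 0.3211]
tcp_rot: [2.297, 1.977, -0.188]
wrist_force: [-0.1, 3.8, 4.0]
width: 0.29
grip_force: 99.2
```

Emit:
play_rows(moves=[[[0,0.016,0,-0.03,0,0.007,20],[0,0.016,0,-0.03,0,0.007,20]]])

```text
time: 12.65
tool_pos: [0.5299, 0.0668, 0.3207]
tcp_rot: [2.306, 1.983, -0.171]
wrist_force: [0.7, 4.7, 4.0]
width: 0.285
grip_force: 99.2
```

Emit:
play_rows(moves=[[[0,0.016,0,-0.03,0,0.007,20],[0,0.016,0,-0.03,0,0.007,20]]])

```text
time: 12.82
tool_pos: [0.5291, 0.0605, 0.3202]
tcp_rot: [2.314, 1.99, -0.153]
wrist_force: [0.2, 4.1, 4.4]
width: 0.292
grip_force: 99.2
```

```bash
python3 chk.py c3 0
```

```text
t 12.82 |F| 7.38 tool [ 3.17 -0.54 -6.64] q 0.228 [ 0.229  -0.0032] 5084 axial by felt 6.10 x 0.1256 y -0.0003 [0.5291 0.0605 0.3202] th -0.132
```

Emit:
play_rows(moves=[[[0,0.018,0,-0.034,0,0.0075,20],[0,0.018,0,-0.034,0,0.008,20],[0,0.018,0,-0.034,0,0.008,20],[0,0.018,0,-0.034,0,0.008,20]]])

```text
time: 13.2
tool_pos: [0.5273, 0.047, 0.3189]
tcp_rot: [2.333, 2.007, -0.111]
wrist_force: [1.1, 3.6, 5.2]
width: 0.292
grip_force: 99.3
```

Emit:
play_rows(moves=[[[0,0.018,0,-0.034,0,0.008,20],[0,0.018,0,-0.034,0,0.008,20],[0,0.018,0,-0.034,0,0.008,20],[0,0.018,0,-0.034,0,0.008,20]]])

```text
time: 13.53
tool_pos: [0.5252, 0.0331, 0.3167]
tcp_rot: [2.352, 2.023, -0.07]
wrist_force: [0.2, 5.2, 4.1]
width: 0.29
grip_force: 99.3
```

Emit:
play_rows(moves=[[[0,0.018,0,-0.034,0,0.008,20],[0,0.018,0,-0.034,0,0.0085,20],[0,0.018,0,-0.034,0,0.0085,20]]])

```text
time: 13.78
tool_pos: [0.5236, 0.023, 0.3147]
tcp_rot: [2.366, 2.035, -0.039]
wrist_force: [1.7, 3.5, 4.4]
width: 0.292
grip_force: 99.3
```

```bash
python3 chk.py c4 0; python3 - <<'E'
from stroke import *
show(xs(.155,.297,14,end=True,v0=1),3.6,.1)
E
```

```text
t 13.78 |F| 7.24 tool [ 3.43  1.08 -6.28] q 0.280 [ 0.2823 -0.0028] 4651 axial by felt 6.32 x 0.1534 y -0.0001 [0.5236 0.023  0.3147] th -0.033
0 x 0.166 q 0.314 row ay,x,z [ 0.0164 -0.0307  0.0079] TCP [0.5208 0.0045 0.3102] th 0.023
1 x 0.178 q 0.336 row ay,x,z [ 0.0165 -0.0309  0.0084] TCP [ 0.5185 -0.0106  0.3056] th 0.064
2 x 0.189 q 0.358 row ay,x,z [ 0.0166 -0.0311  0.009 ] TCP [ 0.5163 -0.0257  0.3001] th 0.106
3 x 0.200 q 0.380 row ay,x,z [ 0.0167 -0.0313  0.0095] TCP [ 0.514  -0.0405  0.2938] th 0.148
4 x 0.212 q 0.399 row ay,x,z [ 0.0155 -0.0307  0.0083] TCP [ 0.5118 -0.0549  0.2874] th 0.186
5 x 0.223 q 0.418 row ay,x,z [ 0.0154 -0.0308  0.0087] TCP [ 0.5097 -0.0691  0.2803] th 0.225
6 x 0.235 q 0.437 row ay,x,z [ 0.0154 -0.031   0.009 ] TCP [ 0.5076 -0.083   0.2724] th 0.263
7 x 0.246 q 0.456 row ay,x,z [ 0.0153 -0.0311  0.0093] TCP [ 0.5055 -0.0967  0.2639] th 0.302
8 x 0.257 q 0.474 row ay,x,z [ 0.0152 -0.0313  0.0096] TCP [ 0.5035 -0.11    0.2547] th 0.340
9 x 0.269 q 0.493 row ay,x,z [ 0.0151 -0.0315  0.0099] TCP [ 0.5015 -0.1231  0.2447] th 0.377
10 x 0.280 q 0.511 row ay,x,z [ 0.015  -0.0317  0.0102] TCP [ 0.4996 -0.1358  0.2342] th 0.415
11 x 0.289 q 0.526 row ay,x,z [ 0.0125 -0.0266  0.0086] TCP [ 0.498  -0.1461  0.2249] th 0.446
12 x 0.295 q 0.535 row ay,x,z [ 0.0075 -0.0161  0.0052] TCP [ 0.4971 -0.1521  0.219 ] th 0.465
13 x 0.297 q 0.539 row ay,x,z [ 0.0028 -0.0057  0.0022] TCP [ 0.4968 -0.1541  0.2168] th 0.472
```

Emit:
play_rows(moves=[[[0,0.018,0,-0.034,0,0.006,20],[0,0.018,0,-0.034,0,0.005,20],[0,0.018,0,-0.034,0,0.005,20]]])

```text
time: 14.08
tool_pos: [0.5221, 0.0132, 0.3134]
tcp_rot: [2.379, 2.047, -0.006]
wrist_force: [0.4, 3.1, 5.6]
width: 0.291
grip_force: 99.3
```

Emit:
play_rows(moves=[[[0,0.0175,0,-0.034,0,0.005,20],[0,0.0175,0,-0.034,0,0.005,20],[0,0.0175,0,-0.034,0,0.006,20]]])

```text
time: 14.33
tool_pos: [0.5206, 0.0028, 0.3118]
tcp_rot: [-2.371, -2.04, -0.024]
wrist_force: [0.8, 3.0, 4.3]
width: 0.294
grip_force: 99.3
```

Emit:
play_rows(moves=[[[0,0.0175,0,-0.034,0,0.006,20],[0,0.0175,0,-0.034,0,0.007,20],[0,0.0175,0,-0.034,0,0.008,20]]])

```text
time: 14.58
tool_pos: [0.519, -0.0072, 0.3093]
tcp_rot: [-2.358, -2.028, -0.055]
wrist_force: [0.4, 2.9, 4.5]
width: 0.293
grip_force: 99.2
```

Emit:
play_rows(moves=[[[0,0.0175,0,-0.034,0,0.009,20],[0,0.0175,0,-0.034,0,0.009,20],[0,0.0175,0,-0.034,0,0.009,20]]])

```text
time: 14.83
tool_pos: [0.5175, -0.0171, 0.306]
tcp_rot: [-2.344, -2.017, -0.086]
wrist_force: [0.3, 3.5, 5.2]
width: 0.292
grip_force: 99.3
```

```bash
python3 chk.py c5 0
```

```text
t 14.83 |F| 7.75 tool [ 3.99 -0.28 -6.64] q 0.323 [ 0.322  -0.0044] 2109 axial by felt 6.44 x 0.1843 y -0.0001 [ 0.5175 -0.0171  0.306 ] th 0.073
```

```bash
python3 - <<'E'
import stroke
from stroke import *
stroke.Nx=lambda x:np.interp(x,[.184,.23,.295],[6.3,5.9,5.7])
for K in(3.8,4.0):print(st(.184,K));show(xs(.184,.297,11,end=True,v0=1),K)
E
```

```text
((array([ 0.51732626, -0.01864885,  0.30208437]), np.float64(0.08543259979270619)), np.float64(0.3457850136550463))
0 x 0.196 q 0.362 row ay,x,z [ 0.0149 -0.031   0.0065] TCP [ 0.5151 -0.0336  0.2975] th 0.123
1 x 0.208 q 0.379 row ay,x,z [ 0.0147 -0.031   0.0066] TCP [ 0.5128 -0.0484  0.2924] th 0.159
2 x 0.220 q 0.394 row ay,x,z [ 0.0144 -0.031   0.0067] TCP [ 0.5106 -0.0631  0.2866] th 0.195
3 x 0.232 q 0.410 row ay,x,z [ 0.0144 -0.0312  0.0071] TCP [ 0.5084 -0.0775  0.2801] th 0.231
4 x 0.243 q 0.429 row ay,x,z [ 0.016  -0.0325  0.0097] TCP [ 0.5062 -0.092   0.2717] th 0.271
5 x 0.255 q 0.449 row ay,x,z [ 0.016  -0.0327  0.0101] TCP [ 0.504  -0.1063  0.2624] th 0.311
6 x 0.267 q 0.469 row ay,x,z [ 0.0159 -0.033   0.0105] TCP [ 0.5019 -0.1202  0.2523] th 0.351
7 x 0.279 q 0.488 row ay,x,z [ 0.0159 -0.0332  0.0109] TCP [ 0.4999 -0.1337  0.2415] th 0.391
8 x 0.289 q 0.504 row ay,x,z [ 0.0132 -0.0279  0.0093] TCP [ 0.4982 -0.1447  0.2319] th 0.424
9 x 0.295 q 0.514 row ay,x,z [ 0.0079 -0.0169  0.0056] TCP [ 0.4972 -0.1512  0.2258] th 0.444
10 x 0.297 q 0.518 row ay,x,z [ 0.0029 -0.00
[... 501 characters left out ...]
6] TCP [ 0.5087 -0.0755  0.2857] th 0.210
4 x 0.243 q 0.407 row ay,x,z [ 0.0155 -0.0322  0.0092] TCP [ 0.5065 -0.0901  0.2778] th 0.249
5 x 0.255 q 0.425 row ay,x,z [ 0.0155 -0.0324  0.0095] TCP [ 0.5043 -0.1045  0.2692] th 0.287
6 x 0.267 q 0.443 row ay,x,z [ 0.0154 -0.0326  0.0099] TCP [ 0.5022 -0.1185  0.2599] th 0.326
7 x 0.279 q 0.462 row ay,x,z [ 0.0154 -0.0328  0.0103] TCP [ 0.5001 -0.1323  0.2498] th 0.364
8 x 0.289 q 0.477 row ay,x,z [ 0.0128 -0.0276  0.0087] TCP [ 0.4984 -0.1435  0.2408] th 0.396
9 x 0.295 q 0.486 row ay,x,z [ 0.0076 -0.0167  0.0053] TCP [ 0.4974 -0.1501  0.2351] th 0.415
10 x 0.297 q 0.490 row ay,x,z [ 0.0028 -0.0058  0.0021] TCP [ 0.4971 -0.1523  0.233 ] th 0.422
```

Emit:
play_rows(moves=[[[0,0.016,0,-0.033,0,0.0075,20],[0,0.015,0,-0.032,0,0.006,20],[0,0.0145,0,-0.031,0,0.0055,20],[0,0.0145,0,-0.031,0,0.0055,20]]])

```text
time: 15.22
tool_pos: [0.5157, -0.0293, 0.3026]
tcp_rot: [-2.329, -2.003, -0.12]
wrist_force: [1.4, 3.1, 4.4]
width: 0.291
grip_force: 99.3
```

Emit:
play_rows(moves=[[[0,0.0145,0,-0.031,0,0.0055,20],[0,0.0145,0,-0.031,0,0.006,20],[0,0.0145,0,-0.031,0,0.006,20]]])

```text
time: 15.47
tool_pos: [0.5143, -0.0383, 0.2998]
tcp_rot: [-2.317, -1.993, -0.145]
wrist_force: [1.5, 2.4, 5.2]
width: 0.292
grip_force: 99.3
```

Emit:
play_rows(moves=[[[0,0.0145,0,-0.031,0,0.006,20],[0,0.0145,0,-0.031,0,0.0065,20],[0,0.0145,0,-0.031,0,0.0065,20]]])

```text
time: 15.72
tool_pos: [0.513, -0.0472, 0.2966]
tcp_rot: [-2.306, -1.983, -0.169]
wrist_force: [0.9, 2.8, 4.2]
width: 0.292
grip_force: 99.2
```

Emit:
play_rows(moves=[[[0,0.0145,0,-0.031,0,0.0065,20],[0,0.0145,0,-0.031,0,0.0065,20],[0,0.0145,0,-0.031,0,0.007,20]]])

```text
time: 15.97
tool_pos: [0.5116, -0.056, 0.2933]
tcp_rot: [-2.294, -1.973, -0.193]
wrist_force: [1.7, 2.4, 5.3]
width: 0.295
grip_force: 99.2
```

```bash
python3 chk.py c6 0; python3 - <<'E'
from st import *
from lidq import lidq
s=bot.read_state();from look import cap
cap("side","c6");print(lidq("pics/c6_side.npz",.05,.3))
E
```

```text
t 15.97 |F| 7.56 tool [ 3.69  1.24 -6.48] q 0.382 [0.3967 0.0041] 2163 axial by felt 5.24 x 0.2143 y -0.0000 [ 0.5116 -0.056   0.2933] th 0.168
(np.float64(0.3842082165085758), array([ 0.35880902, -0.00573825]), 4249, np.float64(0.0031720558329762227))
```

Emit:
play_rows(moves=[[[0,0.014,0,-0.031,0,0.0065,20],[0,0.014,0,-0.031,0,0.0065,20],[0,0.014,0,-0.031,0,0.0065,20]]])

```text
time: 16.32
tool_pos: [0.5105, -0.0641, 0.2901]
tcp_rot: [-2.282, -1.963, -0.218]
wrist_force: [-0.1, 2.6, 4.8]
width: 0.295
grip_force: 99.3
```

Emit:
play_rows(moves=[[[0,0.014,0,-0.031,0,0.0065,20],[0,0.0145,0,-0.031,0,0.007,20],[0,0.0145,0,-0.031,0,0.0075,20]]])

```text
time: 16.57
tool_pos: [0.5091, -0.073, 0.286]
tcp_rot: [-2.27, -1.953, -0.24]
wrist_force: [-0.1, 1.1, 3.5]
width: 0.292
grip_force: 99.2
```

Emit:
play_rows(moves=[[[0,0.015,0,-0.032,0,0.008,20],[0,0.0155,0,-0.032,0,0.0085,20],[0,0.0155,0,-0.032,0,0.009,20]]])

```text
time: 16.82
tool_pos: [0.5077, -0.0819, 0.2813]
tcp_rot: [-2.257, -1.942, -0.265]
wrist_force: [-0.1, 3.2, 5.7]
width: 0.292
grip_force: 99.2
```

Emit:
play_rows(moves=[[[0,0.0155,0,-0.032,0,0.009,20],[0,0.0155,0,-0.032,0,0.0095,20],[0,0.0155,0,-0.032,0,0.0095,20]]])

```text
time: 17.07
tool_pos: [0.5064, -0.0907, 0.2763]
tcp_rot: [-2.244, -1.93, -0.29]
wrist_force: [0.4, 0.5, 4.9]
width: 0.292
grip_force: 99.2
```

```bash
sed -i 's/cap("top",tag);L=lidq(f"pics\/{tag}_top.npz");q=(L\[0\]-.013+L\[1\]\[0\]-.002)\/2/cap("side",tag);L=lidq(f"pics\/{tag}_side.npz",.05,.28);q=(L[0]-.015+L[1][0]+.005)\/2/' chk.py; python3 chk.py c7 0
```

```text
t 17.07 |F| 6.62 tool [ 2.17  0.24 -6.25] q 0.412 [ 0.4028 -0.0061] 3142 axial by felt 5.88 x 0.2433 y -0.0000 [ 0.5064 -0.0907  0.2763] th 0.257
```

Emit:
play_rows(moves=[[[0,0.0155,0,-0.0325,0,0.01,20],[0,0.0155,0,-0.0325,0,0.01,20],[0,0.0155,0,-0.0325,0,0.01,20],[0,0.0155,0,-0.0325,0,0.01,20]]])

```text
time: 17.45
tool_pos: [0.5048, -0.1017, 0.2691]
tcp_rot: [-2.226, -1.915, -0.323]
wrist_force: [0.3, 1.9, 4.0]
width: 0.292
grip_force: 99.2
```

Emit:
play_rows(moves=[[[0,0.0155,0,-0.0325,0,0.01,20],[0,0.0155,0,-0.0325,0,0.0105,20],[0,0.0155,0,-0.0325,0,0.0105,20],[0,0.0155,0,-0.0325,0,0.0105,20]]])

```text
time: 17.78
tool_pos: [0.503, -0.1129, 0.2612]
tcp_rot: [-2.208, -1.899, -0.355]
wrist_force: [0.4, 2.3, 4.5]
width: 0.292
grip_force: 99.2
```

```bash
python3 chk.py c8 0
```

```text
t 17.78 |F| 6.62 tool [ 4.1  -0.05 -5.21] q 0.449 [ 0.4436 -0.0042] 2799 axial by felt 5.55 x 0.2615 y -0.0000 [ 0.503  -0.1129  0.2612] th 0.319
```

Emit:
play_rows(moves=[[[0,0.0155,0,-0.0325,0,0.012,20],[0,0.0155,0,-0.0325,0,0.0135,20],[0,0.0155,0,-0.0325,0,0.014,20],[0,0.0155,0,-0.0325,0,0.014,20]]])

```text
time: 18.17
tool_pos: [0.5016, -0.1233, 0.2521]
tcp_rot: [-2.189, -1.884, -0.387]
wrist_force: [0.8, 1.5, 5.1]
width: 0.291
grip_force: 99.2
```

Emit:
play_rows(moves=[[[0,0.0155,0,-0.0325,0,0.014,20],[0,0.0155,0,-0.0325,0,0.014,20],[0,0.0155,0,-0.0325,0,0.014,20],[0,0.014,0,-0.03,0,0.013,20]]])

```text
time: 18.5
tool_pos: [0.5, -0.1333, 0.2423]
tcp_rot: [-2.171, -1.868, -0.418]
wrist_force: [0.5, 0.0, 5.9]
width: 0.291
grip_force: 99.2
```

Emit:
play_rows(moves=[[[0,0.012,0,-0.026,0,0.011,20],[0,0.01,0,-0.022,0,0.009,20],[0,0.008,0,-0.017,0,0.006,20],[0,0.005,0,-0.012,0,0.004,20],[0,0.003,0,-0.006,0,0.002,20]]])

```text
time: 18.92
tool_pos: [0.4989, -0.1396, 0.2361]
tcp_rot: [-2.16, -1.858, -0.436]
wrist_force: [-1.0, 1.5, 5.5]
width: 0.293
grip_force: 99.2
```

```bash
python3 chk.py c9 8
```

```text
t 19.32 |F| 6.55 tool [ 2.45 -0.46 -6.06] q 0.499 [ 0.4949 -0.0035] 2956 axial by felt 5.60 x 0.2850 y -0.0000 [ 0.499  -0.1396  0.2364] th 0.398
```

Emit:
play_rows(moves=[[[0,0,0,0,0,0,20],[0,0,0,0,0,0,20],[0,0,0,0,0,0,20],[0,0,0,0,0,0,20],[0,0,0,0,0,0,20]]])

```text
time: 19.78
tool_pos: [0.499, -0.1395, 0.2363]
tcp_rot: [-2.16, -1.858, -0.436]
wrist_force: [-0.6, -0.0, 4.7]
width: 0.295
grip_force: 99.2
```

```bash
cat > lift.py <<'E'
from plan import *
def P(l,x0=.285,x1=.290,q0=.499,d0=.0192):
    return pose(x0+(x1-x0)*(1-l),np.arcsin(np.sin(q0)*l),d0*l-.006*(1-l)**3)
if __name__=="__main__":
    n=12;s=np.arange(n+1)/n;L=(1+np.cos(np.pi*s))/2
    A=P(1);print(A,bot.read_state()["tool_pos"])
    for i,l in enumerate(L[1:]):
        B=P(l);print(i,"l %.3f"%l,np.round(np.array(row(A,B))/5,4),B[0].round(4),round(B[1],3));A=B
E
python3 lift.py
```

```text
(array([ 0.49887945, -0.14027479,  0.23537751]), np.float64(0.4115610038942563)) [ 0.4990131  -0.13950592  0.23627933]
0 l 0.983 [-0.0036  0.003  -0.0058] [ 0.4989 -0.1401  0.2386] 0.402
1 l 0.933 [-0.0106  0.0088 -0.0167] [ 0.499  -0.1393  0.248 ] 0.376
2 l 0.854 [-0.0166  0.0141 -0.026 ] [ 0.4993 -0.1375  0.2627] 0.335
3 l 0.750 [-0.0211  0.0184 -0.0334] [ 0.4998 -0.1343  0.2815] 0.282
4 l 0.629 [-0.0241  0.0214 -0.0383] [ 0.5005 -0.1294  0.3029] 0.222
5 l 0.500 [-0.0253  0.023  -0.0409] [ 0.5015 -0.1228  0.3253] 0.158
6 l 0.371 [-0.0249  0.023  -0.041 ] [ 0.5027 -0.1148  0.3474] 0.096
7 l 0.250 [-0.0229  0.0215 -0.0386] [ 0.5041 -0.106   0.3677] 0.039
8 l 0.146 [-0.0196  0.0186 -0.0337] [ 0.5054 -0.0975  0.3849] -0.01
9 l 0.067 [-0.015   0.0143 -0.0264] [ 0.5065 -0.0903  0.398 ] -0.048
10 l 0.017 [-0.0094  0.009  -0.0169] [ 0.5072 -0.0855  0.4062] -0.071
11 l 0.000 [-0.0032  0.003  -0.0058] [ 0.5075 -0.0838  0.409 ] -0.079
```

Emit:
play_rows(moves=[[[0,-0.002,0,0.001,0,-0.002,20],[0,-0.003,0,0.002,0,-0.004,20],[0,-0.004,0,0.003,0,-0.006,20],[0,-0.005,0,0.004,0,-0.008,20],[0,-0.006,0,0.005,0,-0.01,20]]])

```text
time: 20.2
tool_pos: [0.4991, -0.1392, 0.2397]
tcp_rot: [-2.166, -1.864, -0.426]
wrist_force: [-1.1, -0.6, 4.7]
width: 0.291
grip_force: 99.3
```

Emit:
play_rows(moves=[[[0,-0.008,0,0.0065,0,-0.012,20],[0,-0.009,0,0.0075,0,-0.0145,20],[0,-0.0105,0,0.009,0,-0.0165,20],[0,-0.012,0,0.01,0,-0.019,20],[0,-0.013,0,0.011,0,-0.021,20]]])

```text
time: 20.62
tool_pos: [0.4992, -0.1382, 0.2492]
tcp_rot: [-2.182, -1.877, -0.399]
wrist_force: [-0.8, -0.8, 4.5]
width: 0.292
grip_force: 99.2
```

Emit:
play_rows(moves=[[[0,-0.015,0,0.0125,0,-0.0235,20],[0,-0.016,0,0.0135,0,-0.025,20],[0,-0.0165,0,0.014,0,-0.026,20],[0,-0.0175,0,0.015,0,-0.0275,20],[0,-0.0185,0,0.016,0,-0.029,20]]])

```text
time: 21.03
tool_pos: [0.4996, -0.1359, 0.264]
tcp_rot: [-2.208, -1.899, -0.356]
wrist_force: [-1.0, -0.1, 5.1]
width: 0.293
grip_force: 99.2
```

Emit:
play_rows(moves=[[[0,-0.02,0,0.017,0,-0.031,20],[0,-0.021,0,0.018,0,-0.033,20],[0,-0.021,0,0.0185,0,-0.0335,20],[0,-0.0215,0,0.019,0,-0.0345,20],[0,-0.0225,0,0.0195,0,-0.0355,20]]])

```text
time: 21.45
tool_pos: [0.5002, -0.1321, 0.2828]
tcp_rot: [-2.239, -1.926, -0.3]
wrist_force: [-1.1, -0.3, 3.2]
width: 0.296
grip_force: 99.1
```

Emit:
play_rows(moves=[[[0,-0.0235,0,0.0205,0,-0.037,20],[0,-0.024,0,0.0215,0,-0.038,20],[0,-0.024,0,0.0215,0,-0.0385,20],[0,-0.0245,0,0.022,0,-0.039,20],[0,-0.0245,0,0.022,0,-0.039,20]]])

```text
time: 21.87
tool_pos: [0.501, -0.1264, 0.304]
tcp_rot: [-2.273, -1.955, -0.235]
wrist_force: [-1.4, 0.3, 2.0]
width: 0.294
grip_force: 99.0
```

```bash
python3 chk.py d1 0
```

```text
t 21.87 |F| 4.05 tool [ 0.76 -1.53 -3.68] q 0.306 [ 0.2996 -0.0046] 2304 axial by felt 3.44 x 0.2849 y 0.0001 [ 0.501  -0.1264  0.304 ] th 0.206
```

On track (q 0.306, x 0.285, 3.5 N); continue the lift.

Emit:
play_rows(moves=[[[0,-0.025,0,0.0225,0,-0.0405,20],[0,-0.025,0,0.0225,0,-0.041,20],[0,-0.025,0,0.023,0,-0.041,20],[0,-0.025,0,0.023,0,-0.041,20],[0,-0.025,0,0.023,0,-0.041,20]]])

```text
time: 22.33
tool_pos: [0.5023, -0.119, 0.3262]
tcp_rot: [-2.308, -1.985, -0.166]
wrist_force: [-0.4, -0.8, 2.2]
width: 0.293
grip_force: 98.9
```

Emit:
play_rows(moves=[[[0,-0.025,0,0.023,0,-0.041,20],[0,-0.025,0,0.023,0,-0.041,20],[0,-0.025,0,0.023,0,-0.041,20],[0,-0.025,0,0.023,0,-0.0405,20],[0,-0.0245,0,0.0225,0,-0.04,20]]])

```text
time: 22.75
tool_pos: [0.5036, -0.1101, 0.3477]
tcp_rot: [-2.341, -2.013, -0.095]
wrist_force: [1.9, -2.0, 0.2]
width: 0.292
grip_force: 98.7
```

Emit:
play_rows(moves=[[[0,-0.0235,0,0.022,0,-0.0395,20],[0,-0.0235,0,0.022,0,-0.039,20],[0,-0.023,0,0.0215,0,-0.0385,20],[0,-0.0225,0,0.021,0,-0.038,20],[0,-0.022,0,0.0205,0,-0.037,20]]])

```text
time: 23.17
tool_pos: [0.5049, -0.1004, 0.3674]
tcp_rot: [-2.369, -2.038, -0.028]
wrist_force: [-0.8, -0.9, -0.2]
width: 0.289
grip_force: 98.6
```

Emit:
play_rows(moves=[[[0,-0.021,0,0.02,0,-0.036,20],[0,-0.0205,0,0.0195,0,-0.035,20],[0,-0.0195,0,0.0185,0,-0.034,20],[0,-0.019,0,0.018,0,-0.0325,20],[0,-0.018,0,0.017,0,-0.031,20]]])

```text
time: 23.58
tool_pos: [0.5062, -0.0913, 0.3842]
tcp_rot: [2.37, 2.039, -0.029]
wrist_force: [0.4, -1.0, -1.1]
width: 0.295
grip_force: 98.6
```

Emit:
play_rows(moves=[[[0,-0.0165,0,0.016,0,-0.029,20],[0,-0.016,0,0.015,0,-0.028,20],[0,-0.015,0,0.0145,0,-0.0265,20],[0,-0.014,0,0.0135,0,-0.025,20],[0,-0.013,0,0.0125,0,-0.023,20]]])

```text
time: 24.0
tool_pos: [0.5074, -0.0838, 0.3969]
tcp_rot: [2.351, 2.022, -0.073]
wrist_force: [0.0, 0.6, -1.2]
width: 0.289
grip_force: 98.5
```

Emit:
play_rows(moves=[[[0,-0.0115,0,0.011,0,-0.021,20],[0,-0.0105,0,0.01,0,-0.019,20],[0,-0.0095,0,0.009,0,-0.017,20],[0,-0.0085,0,0.008,0,-0.015,20],[0,-0.007,0,0.007,0,-0.012,20]]])

```text
time: 24.42
tool_pos: [0.5082, -0.079, 0.4051]
tcp_rot: [2.339, 2.012, -0.099]
wrist_force: [0.1, 0.3, -1.3]
width: 0.291
grip_force: 98.4
```

```bash
python3 chk.py d2 0
```

```text
t 24.42 |F| 0.54 tool [ 0.18 -0.05 -0.5 ] q -0.030 [-0.0622 -0.0176] 1925 axial by felt 1.69 x 0.2885 y 0.0000 [ 0.5082 -0.079   0.4051] th -0.085
```

Emit:
play_rows(moves=[[[0,-0.003,0,0.002,0,-0.012,20],[0,0,0,0,0,-0.012,20],[0,0,0,0,0,-0.012,20],[0,0,0,0,0,-0.015,20],[0,0,0,0,0,-0.02,20]]])

```text
time: 24.88
tool_pos: [0.5083, -0.0784, 0.4121]
tcp_rot: [2.338, 2.011, -0.101]
wrist_force: [-0.3, 0.5, -2.7]
width: 0.294
grip_force: 98.4
```

Emit:
play_rows(moves=[[[0,0,0,0,0,-0.03,20],[0,0,0,0,0,-0.05,20],[0,0,0,0,0,-0.08,20],[0,0,0,0,0,-0.08,20],[0,0,0,0,0,-0.08,20]]])

```text
time: 25.3
tool_pos: [0.5089, -0.0755, 0.4452]
tcp_rot: [2.338, 2.011, -0.1]
wrist_force: [-0.2, -0.2, -2.5]
width: 0.291
grip_force: 98.4
```

```bash
python3 - <<'E'
from frc import *
from lidq import lidq
from look import cap
for i in range(3):
    cap("side",f"e{i}");print(lidq(f"pics/e{i}_side.npz",.05,.25));avg(3)
t,f,e,p,R=avg(1);print(t,f,p)
P0=np.array([.5296,-.4014,.44]);print(delta([*P0[:2],p[2]],tool(np.radians(-32.3))), delta([*P0[:2],p[2]],tool(PSI)))
E
```

```text
(np.float64(0.031137103851610583), array([-0.0382134 , -0.01430991]), 1907, np.float64(0.0022784147220834203))
(np.float64(0.025224578932385906), array([-0.05191216, -0.01602627]), 1879, np.float64(0.002281089380231416))
(np.float64(0.018820492260683667), array([-0.0731907 , -0.01937185]), 1868, np.float64(0.0023277604334316793))
25.95 [-1.1292992   0.10603475 -2.14732708] [ 0.50868188 -0.07558924  0.44367459]
(array([0.03468989, 0.16976784, 0.82700754]), array([-3.17849385,  0.69371967,  0.2737733 ])) (array([-0.0008684 ,  0.17204086,  0.00107983]), array([-3.17849385,  0.69371967,  0.2737733 ]))
```

Emit:
play_rows(moves=[[[0,0.08,0,0,0,0,20],[0,0.09,0,0,0,0,20],[0,0,0,-0.15,0.03,0,20],[0,0,0,-0.32,0.07,0,20],[0,0,0,-0.32,0.07,0,20]]])

```text
time: 26.37
tool_pos: [0.5137, -0.1566, 0.4443]
tcp_rot: [2.379, 2.05, -0.001]
wrist_force: [0.5, 0.2, -2.0]
width: 0.291
grip_force: 98.3
```

Emit:
play_rows(moves=[[[0,0,0,-0.32,0.07,0,20],[0,0,0,-0.32,0.07,0,20],[0,0,0,-0.32,0.07,0,20],[0,0,0,-0.32,0.07,0,20],[0,0,0,-0.32,0.07,0,20]]])

```text
time: 26.78
tool_pos: [0.5242, -0.3214, 0.444]
tcp_rot: [2.381, 2.048, -0.001]
wrist_force: [0.2, 0.0, -1.1]
width: 0.297
grip_force: 98.3
```

Emit:
play_rows(moves=[[[0,0,0,-0.32,0.07,0,20],[0,0,0,-0.32,0.07,0,20],[0,0,0,-0.16,0.035,0,20],[0,0,0.1,0,0,0,20],[0,0,0.18,0,0,0,20]]])

```text
time: 27.2
tool_pos: [0.5296, -0.4027, 0.443]
tcp_rot: [-2.522, -1.871, 0.002]
wrist_force: [-0.6, 0.4, -1.7]
width: 0.296
grip_force: 98.3
```

Emit:
play_rows(moves=[[[0,0,0.18,0,0,0,20],[0,0,0.18,0,0,0,20],[0,0,0.19,0,0,0,20],[0,0,0,0,0,0,20],[0,0,0,0,0,0,20]]])

```text
time: 27.62
tool_pos: [0.5299, -0.401, 0.4441]
tcp_rot: [2.75, 1.518, -0.001]
wrist_force: [-0.0, 0.5, -1.8]
width: 0.291
grip_force: 98.4
```

```bash
python3 - <<'E'
from frc import *
from look import cap
from m import cloud
import cv2
t,f,e,p,R=avg(4);print(t,f,p);print(delta([.5296,-.4014,.1205],tool(np.radians(-32.3))))
c=cap("side","h1");cv2.imwrite("pics/h1.png",c["image"][:,:,::-1])
im,X=cloud("pics/h1_side.npz");z=X[...,2]
def circ(m,n):
    P=(X[m][:,:2]*1000).astype(np.float32);print(n,len(P),cv2.minEnclosingCircle(P))
near=np.hypot(X[...,0]-.53,X[...,1]+.398)<.06
circ(near&(z>.058)&(z<.066),"ring top")
# buffer parts held: along vertical below TCP
for lo,hi in[(-.058,-.03),(-.025,-.01)]:
    m=near&(z>p[2]-.0585+lo+.03)&(z<p[2]-.0585+hi+.03);P=X[m];print(lo,len(P),P.min(0).round(4),P.max(0).round(4))
E
```

```text
27.8167 [ 0.21031723 -0.14995198 -1.83813571] [ 0.52985313 -0.40116124  0.44423594]
(array([0.00064364, 0.00170547, 0.00048483]), array([-1.56297025e-04, -2.12642588e-03,  3.23757033e+00]))
ring top 422 ((530.1448974609375, -401.30712890625), 43.075408935546875)
-0.058 127 [ 0.4965 -0.4347  0.3578] [ 0.5469 -0.3863  0.3857]
-0.025 221 [ 0.4944 -0.4379  0.3908] [ 0.5561 -0.3816  0.4056]
```

View pics/h1.png

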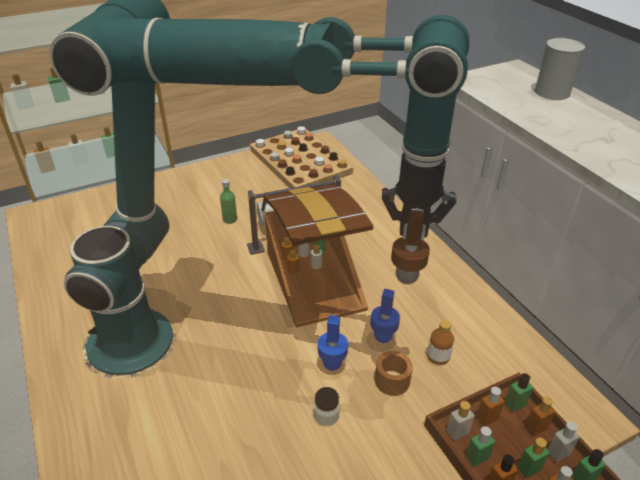

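Emit:
play_rows(moves=[[[0,0,0,0,0,0.2,20],[0,0,0,0,0,0.35,20],[0,0,0,0,0,0.38,20],[0,0,0,0,0,0.38,20],[0,0,0,0,0,0.38,20]]])

```text
time: 28.28
tool_pos: [0.5297, -0.4015, 0.2741]
tcp_rot: [2.75, 1.514, -0.0]
wrist_force: [-0.9, -1.5, -1.3]
width: 0.289
grip_force: 98.5
```

Emit:
play_rows(moves=[[[0,0,0,0,0,0.38,20],[0,0,0,0,0,0.28,20],[0,0,0,0,0,0.17,20],[0,0,0,0,0,0,20],[0,0,0,0,0,0,20]]])

```text
time: 28.7
tool_pos: [0.5291, -0.4011, 0.191]
tcp_rot: [-2.751, -1.514, 0.003]
wrist_force: [-0.8, -0.3, -1.7]
width: 0.288
grip_force: 98.4
```

```bash
python3 - <<'E'
from frc import *
from look import cap
from m import cloud
import cv2
t,f,e,p,R=avg(4);print(t,f,p);print(delta([.5296,-.4014,.1205],tool(np.radians(-32.3))))
c=cap("side","h2");cv2.imwrite("pics/h2.png",cv2.resize(c["image"][250:430,300:500,::-1],None,fx=3,fy=3))
im,X=cloud("pics/h2_side.npz");z=X[...,2];zu=p[2]-.0585
near=np.hypot(X[...,0]-.53,X[...,1]+.398)<.06
for n,z0 in[("cup top",zu+.03),("ring",.062)]:
    m=near&(abs(z-z0)<.004);P=(X[m][:,:2]*1000).astype(np.float32);print(n,len(P),cv2.minEnclosingCircle(P),X[m][:,2].min(),X[m][:,2].max())
# vertical side walls: fit circle to cup wall and ring wall points
from scipy.optimize import least_squares
for n,lo,hi,r in[("cup wall",zu+.005,zu+.024,.036),("ring wall",.01,.05,.042),("dome",zu-.045,zu-.03,.022)]:
    P=X[near&(z>lo)&(z<hi)][:,:2];s=least_squares(lambda a:np.hypot(*(P-a).T)-r,[.53,-.4],loss="soft_l1",f_scale=.002);print(n,len(P),s.x,np.median(abs(s.fun)))
E
```

```text
28.9 [ 0.30510984 -0.1812438  -1.59519149] [ 0.53087726 -0.40253189  0.19459952]
(array([ 0.01035274,  0.00296303, -0.00216301]), array([ 0.00423881, -0.02431995,  0.74800948]))
cup top 462 ((531.5955200195312, -403.1373596191406), 36.68619918823242) 0.16211261641524774 0.17009092983158375
ring 332 ((529.0944213867188, -401.8694152832031), 42.84184646606445) 0.058000919320839506 0.06598124423708035
cup wall 188 [ 0.53294184 -0.40182388] 0.0008371019870710844
ring wall 562 [ 0.53025535 -0.40164334] 0.0021548632861297795
dome 66 [ 0.53255338 -0.4032779 ] 0.0009839138587589193
```

View pics/h2.png

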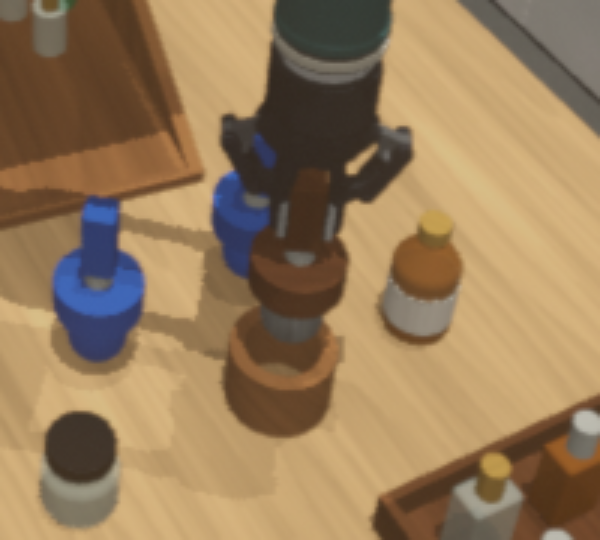

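Emit:
play_rows(moves=[[[0,0,0,0,-0.02,0,20],[0,0,0,0,0,0.06,20],[0,0,0,0,0,0.06,20],[0,0,0,0,0,0.06,20],[0,0,0,0,0,0.06,20]]])

```text
time: 29.37
tool_pos: [0.5277, -0.4003, 0.1671]
tcp_rot: [-2.752, -1.514, 0.002]
wrist_force: [0.5, 0.5, -2.3]
width: 0.293
grip_force: 98.4
```

Emit:
play_rows(moves=[[[0,0,0,0,0,0.08,20],[0,0,0,0,0,0.08,20],[0,0,0,0,0,0.08,20],[0,0,0,0,0,0.08,20],[0,0,0,0,0,0.08,20]]])

```text
time: 29.78
tool_pos: [0.5279, -0.4005, 0.1271]
tcp_rot: [2.752, 1.514, -0.001]
wrist_force: [0.6, -0.7, -1.2]
width: 0.288
grip_force: 98.4
```

```bash
python3 - <<'E'
from frc import *
t,f,e,p,R=avg(4);print(t,f,p);print(delta([.5296,-.4014,.1205],tool(np.radians(-32.3))))
E
```

```text
29.9833 [-0.25788678  0.21986761 -2.32479978] [ 0.52729841 -0.3999972   0.12636678]
(array([-0.00072811,  0.00163804, -0.00251469]), array([0.00151766, 0.01927197, 0.07291374]))
```

Emit:
play_rows(moves=[[[0,0,0,0,0.008,0.02,20],[0,0,0,0,0.007,0.02,20],[0,0,0,0,0,0.015,20],[0,0,0,0,0,0.01,20],[0,0,0,0,0,0,20]]])

```text
time: 30.4
tool_pos: [0.5292, -0.4013, 0.1216]
tcp_rot: [2.752, 1.514, -0.001]
wrist_force: [-0.8, -0.7, -1.9]
width: 0.29
grip_force: 98.4
```

Emit:
play_rows(moves=[[[0,0,0,0,0,0.005,20],[0,0,0,0,0,0,20],[0,0,0,0,0,0,20]]], newtons=30)

```text
time: 30.65
tool_pos: [0.5293, -0.4014, 0.1213]
tcp_rot: [2.752, 1.514, -0.001]
wrist_force: [-0.2, 0.5, -1.6]
width: 0.298
grip_force: 98.4
```

Emit:
play_rows(moves=[[[0,0,0,0,0,0,35],[0,0,0,0,0,0,50],[0,0,0,0,0,0,85],[0,0,0,0,0,0,85],[0,0,0,0,0,0,85]]])

```text
time: 31.07
tool_pos: [0.5295, -0.4016, 0.1216]
tcp_rot: [2.751, 1.514, -0.001]
wrist_force: [-0.1, -0.3, 0.2]
width: 0.946
grip_force: 0.0
```

Emit:
play_rows(moves=[[[0,0,0,0,0,0,85],[0,0,0,0,0,-0.1,85],[0,0,0,0,0,-0.25,85],[0,0,0,0,0,-0.35,85],[0,0,0,0,0,-0.35,85]]])

```text
time: 31.48
tool_pos: [0.5285, -0.4007, 0.2266]
tcp_rot: [-2.751, -1.513, 0.003]
wrist_force: [1.2, 0.1, 1.0]
width: 0.99
grip_force: 0.0
```

```bash
python3 - <<'E'
from frc import *
from look import cap
from m import cloud
from lidq import lidq
import cv2
c=cap("wrist","z1");im,X=cloud("pics/z1_wrist.npz");z=X[...,2];print(bot.read_state()["time"],bot.read_state()["tool_pos"],bot.read_state()["width"])
near=np.hypot(X[...,0]-.53,X[...,1]+.4)<.06
for n,lo,hi in[("handle",.155,.19),("cup",.08,.1),("ring",.055,.07)]:
    P=X[near&(z>lo)&(z<hi)];q=(P[:,:2]*1000).astype(np.float32);print(n,len(P),np.median(P[:,2]),cv2.minEnclosingCircle(q))
for i in range(2):
    c=cap("side",f"z{i}");print(lidq(f"pics/z{i}_side.npz"));
    cap("top",f"z{i}");print(lidq(f"pics/z{i}_top.npz"))
cv2.imwrite("pics/z.png",c["image"][:,:,::-1])
E
```

```text
31.5333 [ 0.53233823 -0.4037451   0.23732399] 0.9989793010973194
handle 1825 0.17325145733126385 ((530.8938598632812, -399.5581359863281), 16.9558048248291)
cup 3523 0.09255665054204203 ((530.864013671875, -399.6801452636719), 35.93412780761719)
ring 942 0.062447586626862076 ((531.0603637695312, -399.2566833496094), 41.83701705932617)
(np.float64(0.015127288569706257), array([-0.00394054, -0.00544354]), 2193, np.float64(0.0019503598403667194))
(np.float64(0.013133223073280078), array([ 0.00226225, -0.00305166]), 5640, np.float64(0.0020982073533732763))
(np.float64(0.015211267224419373), array([-0.00523093, -0.00585406]), 2165, np.float64(0.0019439109380415473))
(np.float64(0.013144192764670888), array([ 0.00187299, -0.00316398]), 5641, np.float64(0.002073346875605425))
```

View pics/z.png

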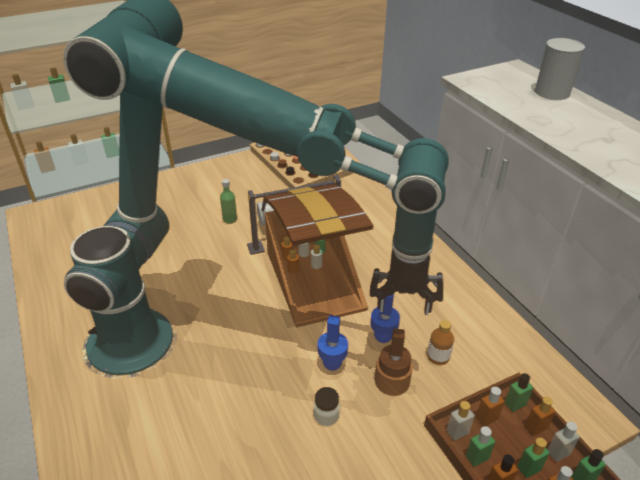

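The buffer stands upright in its ring at (395,368), within 1 mm. The lid is at rest at (318,215), and the gripper is clear above. Handing in.

```bash
python3 -c "
from workcell import bot
print(bot.finish_job())"
```

```text
the job is handed in; nothing more can be done
None
```

I buffed the strip line to line in one stroke and handed the job in at about 32 s: estimated pressure was about 6.4–7.5 N, though single noisy wrist readings ran from 5.4 to 8.1 N; the buffer stands upright in its ring, the lid is calm at rest, and no verdict came back.

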